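# Wipe the wood chips off the bench board

### The job

Pick up the wooden scraper block by its upright grip, set it on the plywood board and wipe both wood chips off the board into the metal catch tray along its edge. Move the chips only with the scraper, never with the gripper. Then leave the scraper standing upright, released, on the cleared board.

Things in the scene. Friction and masses are not known exactly. Their poses are not given: they have to be found in the camera images.
- scraper_center (a point): centre of the pale wood scraper (160 g), 40 mm above its underside, z up. An upside-down T: blade block 140 (x) x 30 (y) x 32 mm high, and on its middle an upright grip 56 (x) x 22 (y) mm, from 32 to 80 mm high (its top). Stands on the bench right of the board (-y); grasp the grip across its 22 mm. The plain block near it without a grip is a bystander.
- board: fixed plywood board, 200 (x) x 220 mm (y), flat top 30 mm above the bench, no rim. Origin: centre of its underside, z up. An aluminium catch tray is fixed along its whole +y edge (left): y 110 to 210 mm, x -110 to 110 mm, floor 4 mm and rim 18 mm above the bench (12 mm below the board's top).
- chip_a: a loose dark wood chip, a flat piece 36 x 21 mm and 12 mm thick, 12 g, lying flat on the top of the board in the half nearer the robot (its -x half). Origin: centre of its underside; x along its long side, z up.
- chip_b: a loose dark wood chip, a flat piece 36 x 21 mm and 12 mm thick, 12 g, lying flat on the top of the board in the half farther from the robot (its +x half). Origin: centre of its underside; x along its long side, z up.
Mind the look-alikes: they are no part of the job. Leave any orange look-alike of the part that bears scraper_center alone. What is shaped like the chip_b but purple is not meant.

How it is judged:
On the way, in this order (a step that is already met when the one before it is completed fails the run):
1. the scraper stands upright on the board (its underside within about 8 mm of the top) while both chips are still on the board (x of scraper_center in the frame of board between -0.1 and 0.1 m and y of scraper_center in the frame of board between -0.11 and 0.11 m and z of scraper_center in the frame of board between 0.064 and 0.078 m and angle between scraper_center's own z axis and vertical below 0.17 rad and z of chip_a in the frame of board between 0.028 and 0.05 m and y of each of chip_a, chip_b in the frame of board below 0.11 m and z of chip_b in the frame of board between 0.028 and 0.05 m), for 0.1 s.
2. both chips have been wiped into the catch tray (z of each of chip_a, chip_b in the frame of board below 0.03 m and y of chip_a in the frame of board between 0.105 and 0.212 m and x of chip_a in the frame of board between -0.112 and 0.112 m and y of chip_b in the frame of board between 0.105 and 0.212 m and x of chip_b in the frame of board between -0.112 and 0.112 m), for 0.2 s.
At the end, for the whole second after the job is handed in: Both chips lie still in the catch tray (their origins within its outline and below the board's top); the scraper stands still and upright (within 10 degrees) on the board, its centre within the board's outline (all of step 2 and x of scraper_center in the frame of board between -0.1 and 0.1 m and y of scraper_center in the frame of board between -0.11 and 0.11 m and z of scraper_center in the frame of board between 0.064 and 0.076 m and angle between scraper_center's own z axis and vertical below 0.17 rad and linear speed of each of scraper, chip_a, chip_b below 0.02 m/s); the robot touches nothing.
It fails at once if the gripper or arm touches a chip (contact force between any of the fingers, the arm and chip_a above 0.3 N or contact force between any of the fingers, the arm and chip_b above 0.3 N).
It also fails if it takes over 48 s, if anything falls off the work surface, if the arm or the gripper's body presses on something with over 40 N, if the wrist force passes 120 N, or if a joint passes its speed limit or range.

### The arm

A 6-joint arm with a two-finger parallel gripper is mounted at the origin on the work surface. World frame = base frame: x ahead of the robot, y to its left, z up, the work surface at z = 0. Lengths are in m, angles in rad, forces in N, time in s.
With the tool pointing down it reaches from about 0.35 to 0.8 m from the base axis. Payload 7.3 kg.
Tool frame: the origin (TCP) lies midway between the tips of the shut fingers; the grasp point (between the pads) lies 19 mm behind it; x points along the fingers, y is the direction in which the jaws open and shut, and the axes are right-handed (so a half turn about x gives the same grasp; the last joint's range is limited). The gripper opens to 85 mm and grips with 20 to 120 N. Pads are 22 mm wide; open, the fingers measure 114 mm over their backs; the gripper's body (76 mm by 85 mm) begins 54 mm behind the grasp point. The pads swing forward as they close: fully open they stand 13 mm farther back than shut.
Start: joints at [0.973, 0.342, 1.524, -0, 1.275, -0.146], TCP at [0.229, 0.472, 0.231] pointing down, gripper open.
Joint ranges: [-2.53, 2.53], [-0.77, 2.02], [0.04, 2.7], [-1, 4.14], [0.28, 2.66], [-3.11, 3.11]. Speed limits (rad/s): [2.57, 2.57, 3.14, 3.14, 3.14, 3.14].

### API

Orientations are given as [roll, pitch, yaw] about the fixed x, y, z axes, in that order (R = Rz(yaw) Ry(pitch) Rx(roll)).
In Python, from plant import sense, get_image, calibration, hand_in gives the robot as it stands. The module is installed in compiled form; this text tells all that it offers.
- The arm moves only by the tool send_rows, never from a script. Its argument "rows" is a list of rows, each a list of 2 entries, a list of its own where there are three numbers: the shift along the world's x, y, z in cm, then the turn, a rotation vector about the world's x, y, z in rad. A call has exactly 8 rows; each row shifts and turns the pose as measured when the row begins; what a row does not reach is not made up. A row lasts 1/10 s, in which the tool goes at most 50 mm and 8.59 degrees, less where a joint would pass 70% of its speed; a pose out of reach is approached as far as the arm can. A call is refused whole if a number of a shift passes 5 or a number of a turn 0.15, either way. A call with a gripper value outside its range is refused whole. "jaw" is the finger opening in cm, from 0 to 8.54, set as the call begins (left out, the last holds). The fingers move at their own pace and stop on an object; "squeeze" is the grip in N (left out, the last holds). Time passes only in rows, so rows that do not move let the fingers close, or fill a call up. It gives the time, the measured TCP pose, the force and the opening at its end, in the units of the state.
- sense(): the state, without advancing time (a new reading comes with each control period).
- get_image(name): name is "scene" or "side" or "wrist"; returns the picture (480x640x3 uint8, red, green, blue); there is no depth.
- calibration(name): a dict with "mtx" (3x3 intrinsics, pixels), "R" (3x3) and "t" (3): a world point X has camera coordinates R X + t; the wrist camera has in their place "tool_from_camera" (4x4, takes a point from camera to tool coordinates, whose origin is the TCP and whose axes are the tool frame's). Camera axes: x right, y down, z forward; pixel columns grow to the right and rows downward; lengths in m; the calibration is good to about 2 mm. The wrist camera is an equidistant fisheye: a pixel r from the principal point sees the ray r / f radians off the axis. A picture is of the moment at which its call begins: read the wrist's pose just before it. calibration takes no time and is no camera call.
- hand_in(): hands the job in, once; it reports no verdict.
The state is a dict: "t": time; "joint_pos": joint angles; "qvel": joint speeds; "tau": joint torques, N m; "ee_pos": TCP position; "tool_rot": TCP orientation; "wrist_force": force on the tool from outside, world axes, zero at the start; "torque": the same for the moment, N m; "width": opening from 0.0 (shut) to 1.0 (fully open).
Only numpy, scipy, OpenCV 4.12 (cv2) and the standard library are available. Lean on these libraries where they do the work, as an engineer would, in place of code of your own. Each camera call takes 0.05 s, during which the arm holds its last target.

## Working session

There is one attempt and no reset: what is moved stays moved. The work goes in short steps, Python scripts to look and compute and a tool call to move; the robot and the scene stay as the last step left them, time stands still between calls to the robot, and variables do not carry over. Pictures are saved under pics/ and viewed, and the job is handed in when it is done.

Besides the shell and the picture viewer there is one more tool, called after "Request:" by a JSON object that holds its "fn" and its "kwargs", one argument or row to a line. send_rows: Moves the arm, as the interface text tells. Its arguments: {"type":"object","properties":{"rows":{"type":"array"},"jaw":{"type":"number"},"squeeze":{"type":"number"}},"required":["rows"]}

```bash
mkdir -p pics; cat > h.py <<'E'
import numpy as np, cv2
from plant import sense,get_image,calibration,hand_in
def save(n,f):
    im=get_image(n); cv2.imwrite('pics/'+f,im[:,:,::-1]); return im
def ray(n,u,v):
    c=calibration(n);R=np.array(c['R']);t=np.array(c['t'])
    d=np.linalg.inv(np.array(c['mtx']))@[u,v,1]
    return -R.T@t, R.T@d
def onz(n,u,v,z):
    o,d=ray(n,u,v); return o+d*(z-o[2])/d[2]
def tri(n1,p1,n2,p2):
    o1,d1=ray(n1,*p1);o2,d2=ray(n2,*p2)
    A=np.stack([d1,-d2],1);s=np.linalg.lstsq(A,o2-o1,rcond=None)[0]
    a=o1+s[0]*d1;b=o2+s[1]*d2
    return (a+b)/2,np.linalg.norm(a-b)
E
python3 - <<'E'
from h import *
s=sense();print(s['t'],s['ee_pos'],s['tool_rot'],s['width'])
save('scene','s0.png');save('side','d0.png')
for n in('scene','side'):
    c=calibration(n);print(n,c['mtx'],ray(n,320,240))
E
```

```text
0.0 [0.22896522 0.47199887 0.23062104] [-1.72124665  1.56925489 -2.17303269] 1.0038683360236655
scene [[433.69364576   0.         321.40727188]
 [  0.         433.69364576 243.8785868 ]
 [  0.           0.           1.        ]] (array([ 0.79336069, -0.56898639,  0.71080654]), array([-0.31568417,  0.51036359, -0.79997689]))
side [[512.64974215   0.         314.63830943]
 [  0.         512.64974215 231.41637787]
 [  0.           0.           1.        ]] (array([0.14088933, 0.23624058, 0.77194143]), array([ 0.42550984, -0.44758244, -0.78676622]))
```

View pics/s0.png

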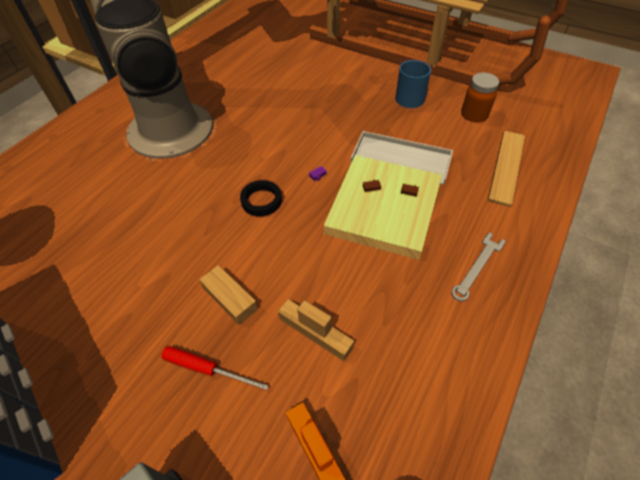

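View pics/d0.png

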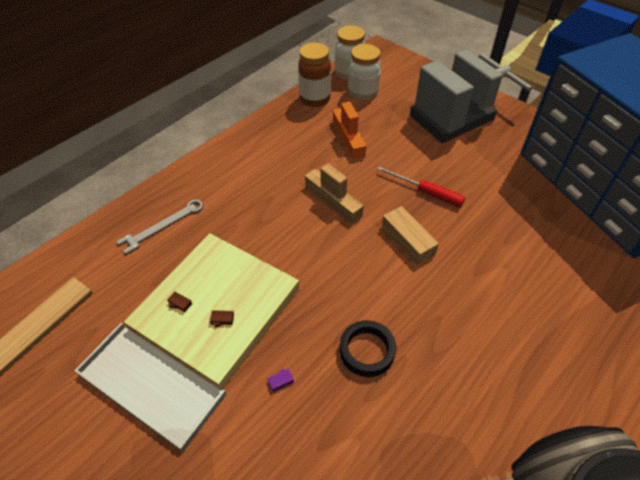

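Scene view: the scraper is at about (316,328), with a plain block beside it at (230,293). The board is at (388,205), the chips at (372,186) and (410,190), and the tray behind the board. In the side view the scraper is at (334,192), the board at (213,308), and the chips at (222,318) and (179,301). I'll zoom in for the corners.

```bash
python3 - <<'E'
import cv2
a=cv2.imread('pics/s0.png');b=cv2.imread('pics/d0.png')
def z(im,x,y,w,h,k,f): cv2.imwrite('pics/'+f,cv2.resize(im[y:y+h,x:x+w],None,fx=k,fy=k,interpolation=cv2.INTER_CUBIC))
z(a,270,290,100,75,8,'s0a.png'); z(b,290,155,100,75,8,'d0a.png')
z(a,320,125,140,140,4,'s0b.png'); z(b,70,225,240,224,3,'d0b.png')
E
```

```text
(no output)
```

View pics/s0a.png

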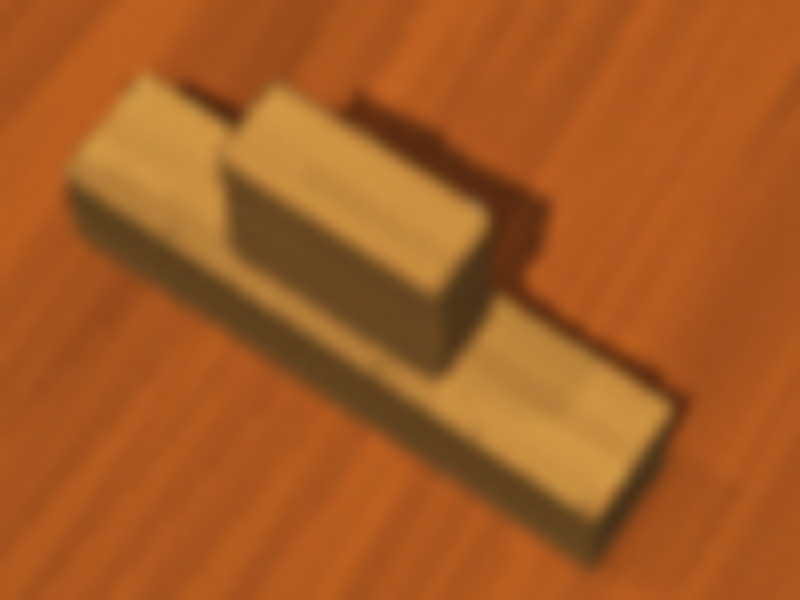

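View pics/d0a.png

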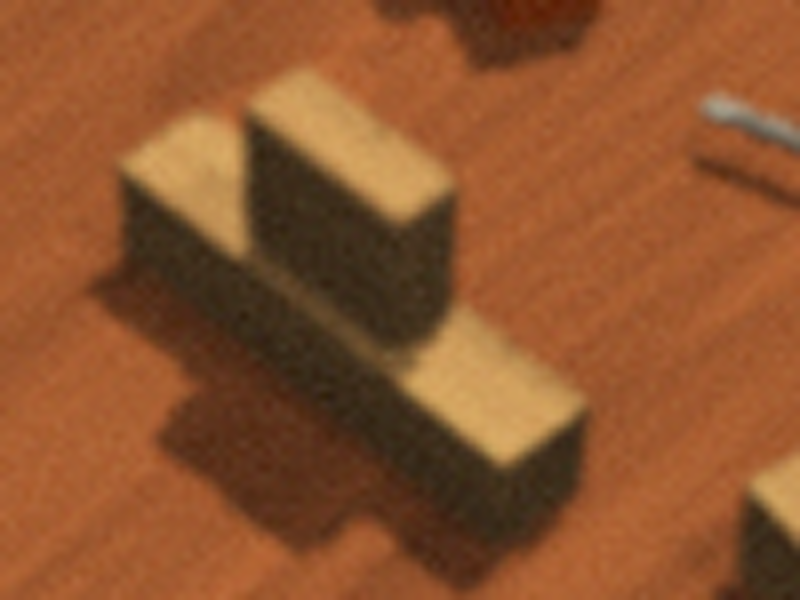

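View pics/s0b.png

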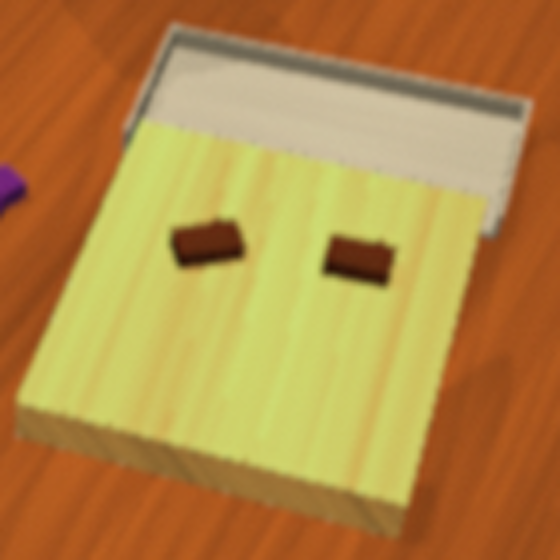

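View pics/d0b.png

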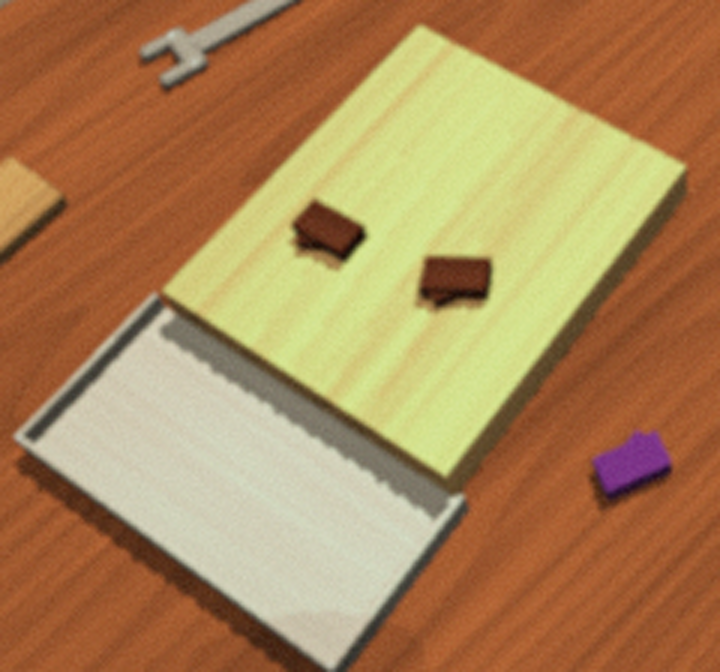

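```bash
python3 - <<'E'
from h import *
def go(name,S,D,so,sk,do,dk):
    P=[]
    for s,d in zip(S,D):
        p,e=tri('scene',(s[0]/sk+so[0],s[1]/sk+so[1]),'side',(d[0]/dk+do[0],d[1]/dk+do[1])); P.append(p); print(name,p.round(4),'miss',round(e,4))
    P=np.array(P);print(' centre',P.mean(0).round(4))
    e=(P[1]-P[0]+P[2]-P[3])/2; print(' x-edge',np.linalg.norm(e).round(4),'yaw',np.arctan2(e[1],e[0]).round(4),'y-edge',np.linalg.norm((P[0]-P[3]+P[1]-P[2])/2).round(4))
    return P
go('grip',[(278,82),(490,210),(437,295),(225,160)],[(403,223),(248,105),(303,70),(455,187)],(270,290),8,(290,155),8)
go('blade',[(148,70),(677,402),(597,520),(70,165)][:4],[(508,467),(120,165),(195,115),(585,410)],(270,290),8,(290,155),8)
B=go('board',[(147,122),(488,200),(405,503),(18,403)],[(448,480),(163,293),(420,25),(685,167)],(320,125),4,(70,225),3)
c=B.mean(0)
e=(B[1]-B[0]+B[2]-B[3]);ya=np.arctan2(e[1],e[0]);R=np.array([[np.cos(ya),np.sin(ya)],[-np.sin(ya),np.cos(ya)]])
# chips top centre
for nm,s,d in[('a',(206,240),(456,274)),('b',(360,256),(329,228))]:
    p,m=tri('scene',(s[0]/4+320,s[1]/4+125),'side',(d[0]/3+70,d[1]/3+225));print(nm,p.round(4),m.round(4),'board frame',(R@(p-c)[:2]).round(4))
s=sense();print(s['joint_pos'])
from scipy.spatial.transform import Rotation as Ro
print(Ro.from_euler('xyz',s['tool_rot']).as_matrix().round(3))
E
```

```text
grip [ 0.5833 -0.2853  0.0763] miss 0.0027
grip [ 0.6365 -0.2892  0.0776] miss 0.002
grip [ 0.6363 -0.3094  0.0751] miss 0.0012
grip [ 0.5831 -0.3048  0.074 ] miss 0.0016
 centre [ 0.6098 -0.2972  0.0758]
 x-edge 0.0534 yaw -0.0808 y-edge 0.02
blade [ 0.5407 -0.2763  0.0292] miss 0.0033
blade [ 0.6803 -0.2873  0.0296] miss 0.0027
blade [ 0.679  -0.3163  0.0271] miss 0.0007
blade [ 0.5389 -0.3039  0.0282] miss 0.002
 centre [ 0.6097 -0.2959  0.0285]
 x-edge 0.1403 yaw -0.0837 y-edge 0.0284
board [0.4702 0.1201 0.0232] miss 0.0054
board [0.6655 0.1572 0.0247] miss 0.001
board [ 0.706  -0.0592  0.028 ] miss 0.0006
board [ 0.5119 -0.0966  0.0253] miss 0.0016
 centre [0.5884 0.0304 0.0253]
 x-edge 0.1983 yaw 0.189 y-edge 0.2204
a [0.5485 0.0424 0.0368] 0.0 board frame [-0.037   0.0194]
b [0.624  0.072  0.0364] 0.0013 board frame [0.0428 0.0342]
[ 9.73023564e-01  3.42650238e-01  1.52488463e+00  1.68549861e-05
  1.27538350e+00 -1.45980601e-01]
[[-0.001  0.437  0.9  ]
 [-0.001  0.9   -0.437]
 [-1.    -0.001 -0.   ]]
```

The blade, grip and board sizes match the given ones: 140x28, 53x20 and 198x220 mm. The triangulated heights are all 3 to 5 mm low, which is a calibration bias. The chips span about 120 mm in board x, so one wipe covers both. Moving above the scraper.

Request:
{"fn": "send_rows", "kwargs": {
  "rows": [
    [[2.1, -4.3, 0], [0, 0, 0.03]],
    [[2.1, -4.3, 0], [0, 0, 0.03]],
    [[2.1, -4.3, 0], [0, 0, 0.03]],
    [[2.1, -4.3, 0], [0, 0, 0.03]],
    [[2.1, -4.3, 0], [0, 0, 0.03]],
    [[2.1, -4.3, 0], [0, 0, 0.03]],
    [[2.1, -4.3, 0], [0, 0, 0.03]],
    [[2.1, -4.3, 0], [0, 0, 0.03]]
  ],
  "jaw": 8.5,
  "squeeze": 60
}}

```text
t: 0.9
ee_pos: [0.3966, 0.1193, 0.228]
tool_rot: [-2.299, 1.567, -2.49]
wrist_force: [1.0, 0.5, -0.1]
width: 0.993
```

Request:
{"fn": "send_rows", "kwargs": {
  "rows": [
    [[2.5, -4.3, 0], [0, 0, 0.02]],
    [[2.5, -4.3, 0], [0, 0, 0.02]],
    [[2.5, -4.3, 0], [0, 0, 0.02]],
    [[2.5, -4.3, 0], [0, 0, 0.02]],
    [[2.5, -4.3, 0], [0, 0, 0.02]],
    [[2.5, -4.3, 0], [0, 0, 0.02]],
    [[2.5, -4.3, 0], [0, 0, 0.02]],
    [[1.5, -3.5, 0], [0, 0, 0]]
  ]
}}

```text
t: 1.7
ee_pos: [0.5844, -0.2231, 0.2256]
tool_rot: [-3.003, 1.565, -3.05]
wrist_force: [0.3, 0.8, 0.3]
width: 0.996
```

```bash
cat >> h.py <<'E'
from scipy.spatial.transform import Rotation as Ro
def wray(u,v,s):
    c=calibration('wrist');T=np.array(c['tool_from_camera']);K=np.array(c['mtx'])
    x=(u-K[0,2])/K[0,0];y=(v-K[1,2])/K[1,1];th=np.hypot(x,y)
    d=np.array([x/th*np.sin(th),y/th*np.sin(th),np.cos(th)]) if th>1e-9 else np.array([0,0,1.])
    R=Ro.from_euler('xyz',s['tool_rot']).as_matrix()
    return np.array(s['ee_pos'])+R@T[:3,3], R@(T[:3,:3]@d)
def wonz(u,v,z,s):
    o,d=wray(u,v,s);return o+d*(z-o[2])/d[2]
E
python3 - <<'E'
from h import *
s=sense();R=Ro.from_euler('xyz',s['tool_rot']).as_matrix()
print(s['t'],s['ee_pos'],np.arctan2(R[1,1],R[0,1]),R[:,0],s['joint_pos'])
save('wrist','w1.png');print(calibration('wrist'))
E
```

```text
1.7 [ 0.58437876 -0.22308634  0.22559909] 1.5240179383059533 [-6.16122139e-03 -5.67988002e-04 -9.99980858e-01] [-0.48541536  0.5371941   1.22732316 -0.00343798  1.38226101 -2.00877757]
{'mtx': array([[371.64829954,   0.        , 325.734322  ],
       [  0.        , 371.64829954, 242.5773581 ],
       [  0.        ,   0.        ,   1.        ]]), 'tool_from_camera': array([[-1.35878017e-03, -2.97955428e-01,  9.54578816e-01,
        -1.43218157e-01],
       [ 9.99998812e-01, -1.09978798e-03,  1.08015256e-03,
        -7.53674580e-04],
       [ 7.27996990e-04,  9.54579150e-01,  2.97956569e-01,
        -7.64281365e-02],
       [ 0.00000000e+00,  0.00000000e+00,  0.00000000e+00,
         1.00000000e+00]])}
```

View pics/w1.png

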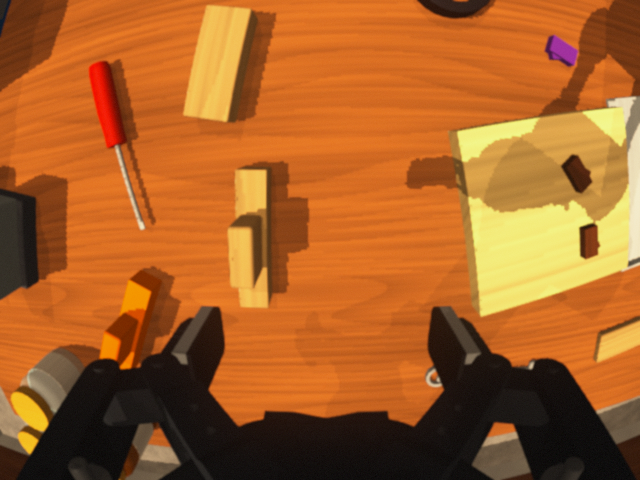

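Wrist view: the grip top is around (242,252), the blade spans (237..270, 168..307), the board is on the right, and the chips are at (577,173) and (590,241). Zooming in to measure and cross-check.

```bash
python3 - <<'E'
import cv2
a=cv2.imread('pics/w1.png')
def z(im,x,y,w,h,k,f): cv2.imwrite('pics/'+f,cv2.resize(im[y:y+h,x:x+w],None,fx=k,fy=k,interpolation=cv2.INTER_CUBIC))
z(a,210,155,110,160,3.75,'w1a.png'); z(a,440,90,200,240,2.5,'w1b.png'); z(a,550,140,60,130,4.5,'w1c.png')
E
```

```text
(no output)
```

View pics/w1a.png

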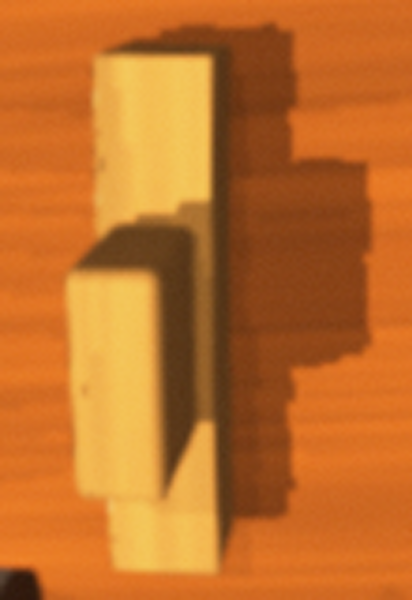

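View pics/w1b.png

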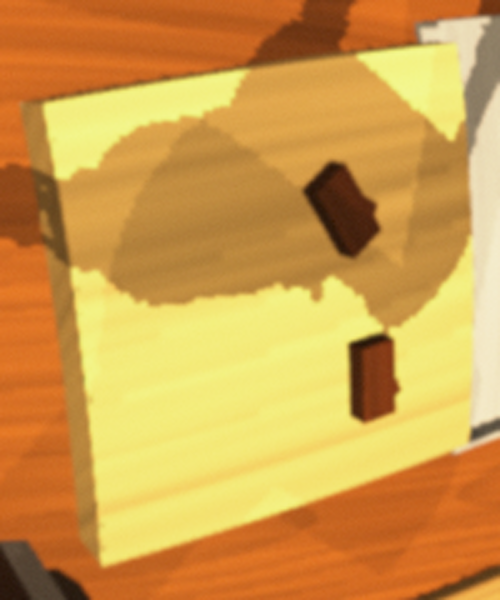

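View pics/w1c.png

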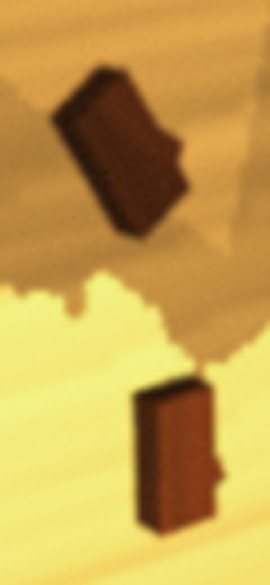

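```bash
python3 - <<'E'
from h import *
s=dict(ee_pos=[0.58437876,-0.22308634,0.22559909],tool_rot=sense()['tool_rot'])
def q(nm,P,o,k,z):
    W=np.array([wonz(p[0]/k+o[0],p[1]/k+o[1],z,s) for p in P]);print(nm,W[:,:2].round(4).tolist(),'c',W.mean(0).round(4));return W
W=q('grip',[(68,272),(158,270),(165,497),(78,493)],(210,155),3.75,.08)
e=W[2]+W[3]-W[0]-W[1];print(np.arctan2(e[1],e[0]),np.linalg.norm(e)/2)
W=q('blade',[(95,52),(213,55),(220,570),(113,570)],(210,155),3.75,.032)
e=W[2]+W[3]-W[0]-W[1];print(np.arctan2(e[1],e[0]),np.linalg.norm(e)/2)
B=q('board',[(42,103),(102,567),(472,452),(455,42)],(440,90),2.5,.03)
e=B[1]+B[2]-B[0]-B[3];ya=np.arctan2(e[1],e[0]);print(ya,np.linalg.norm(e)/2,np.linalg.norm(B[3]+B[2]-B[0]-B[1])/2)
c=B.mean(0)[:2];R=np.array([[np.cos(ya),np.sin(ya)],[-np.sin(ya),np.cos(ya)]])
for nm,P in[('a',[(105,65),(125,70),(190,187),(140,238),(52,118)]),('b',[(135,393),(190,377),(212,385),(215,515),(160,533)])]:
  for z in(.03,.042):
    W=q(nm,P,(550,140),4.5,z);print('  bf',((W[:,:2]-c)@R.T).round(4).tolist())
# height of grip top from wrist + scene centre
o1,d1=wray(210+117/3.75,155+383/3.75,s);o2,d2=ray('scene',270+357.5/8,290+187/8)
A=np.stack([d1,-d2],1);t=np.linalg.lstsq(A,o2-o1,rcond=None)[0];print((o1+t[0]*d1).round(4),(o2+t[1]*d2).round(4))
# bystander corners at z~.03
print([wonz(u,v,.03,s).round(3).tolist() for u,v in[(208,5),(253,10),(232,122),(184,113)]])
E
```

```text
grip [[0.5802, -0.3044], [0.5809, -0.284], [0.6346, -0.2885], [0.6329, -0.3092]] c [ 0.6072 -0.2965  0.08  ]
-0.0876991228500586 0.0533458894368593
blade [[0.5366, -0.3054], [0.5396, -0.2758], [0.6777, -0.2874], [0.677, -0.3175]] c [ 0.6077 -0.2965  0.032 ]
-0.08479952453991398 0.1397799170954686
board [[0.5099, -0.0976], [0.7064, -0.0596], [0.6699, 0.1605], [0.4689, 0.1175]] c [0.5888 0.0302 0.03  ]
0.2009323129110275 0.20285157932656553 0.22097374146381582
a [[0.5283, 0.0411], [0.5292, 0.0476], [0.557, 0.0717], [0.5699, 0.0559], [0.5415, 0.0252]] c [0.5452 0.0483 0.03  ]
  bf [[-0.0571, 0.0228], [-0.0549, 0.029], [-0.0228, 0.047], [-0.0134, 0.029], [-0.0473, 0.0046]]
a [[0.5276, 0.0319], [0.5285, 0.0382], [0.5553, 0.0614], [0.5677, 0.0462], [0.5403, 0.0166]] c [0.5439 0.0388 0.042 ]
  bf [[-0.0596, 0.0139], [-0.0575, 0.0198], [-0.0266, 0.0373], [-0.0174, 0.0199], [-0.0502, -0.0036]]
b [[0.6091, 0.0596], [0.6055, 0.0784], [0.6078, 0.0868], [0.6434, 0.0952], [0.6471, 0.0756]] c [0.6226 0.0791 0.03  ]
  bf [[0.0257, 0.0248], [0.026, 0.0439], [0.03, 0.0517], [0.0665, 0.0528], [0.0662, 0.0329]]
b [[0.6055, 0.0497], [0.6021, 0.0678], [0.6043, 0.076], [0.6387, 0.0841], [0.6422, 0.0652]] c [0.6186 0.0686 0.042 ]
  bf [[0.0203, 0.0158], [0.0205, 0.0342], [0.0244, 0.0418], [0.0596, 0.0429], [0.0593, 0.0236]]
[ 0.6084 -0.2979  0.074 ] [ 0.6105 -0.296   0.0742]
[[0.375, -0.324, 0.03], [0.387, -0.281, 0.03], [0.493, -0.306, 0.03], [0.479, -0.352, 0.03]]
```

Both measurements agree: scraper at (0.608, -0.2965) with yaw -0.084, board centre at (0.5886, 0.030) with yaw about 0.195. The grip-top height from wrist and scene together reads 0.074 (the text says 0.080). Lining up.

Request:
{"fn": "send_rows", "kwargs": {
  "rows": [
    [[0.8, -2.5, -1.5], [0, -0.006, -0.02]],
    [[0.8, -2.5, -1.5], [0, 0, -0.017]],
    [[0.76, -2.34, -1.5], [0, 0, 0]],
    [[0, 0, -1.5], [0, 0, 0]],
    [[0, 0, -1.5], [0, 0, 0]],
    [[0, 0, -1], [0, 0, 0]],
    [[0, 0, 0], [0, 0, 0]],
    [[0, 0, 0], [0, 0, 0]]
  ]
}}

```text
t: 2.55
ee_pos: [0.608, -0.3077, 0.1311]
tool_rot: [3.13, 1.565, 3.036]
wrist_force: [0.2, 0.4, 0.8]
width: 0.993
```

```bash
cat >> h.py <<'E'
def st():
    s=sense();R=Ro.from_euler('xyz',s['tool_rot']).as_matrix()
    print('t',round(s['t'],2),'p',np.round(s['ee_pos'],4),'yaw',np.arctan2(R[1,1],R[0,1]).round(4),'ax',R[:,0].round(4),'F',np.round(s['wrist_force'],1),'w',round(s['width'],3));return s
E
python3 - <<'E'
from h import *
s=st()
im=save('wrist','w2.png')
E
```

```text
t 2.55 p [ 0.608  -0.3077  0.1311] yaw 1.477 ax [-5.6e-03  6.0e-04 -1.0e+00] F [0.2 0.4 0.8] w 0.993
```

View pics/w2.png

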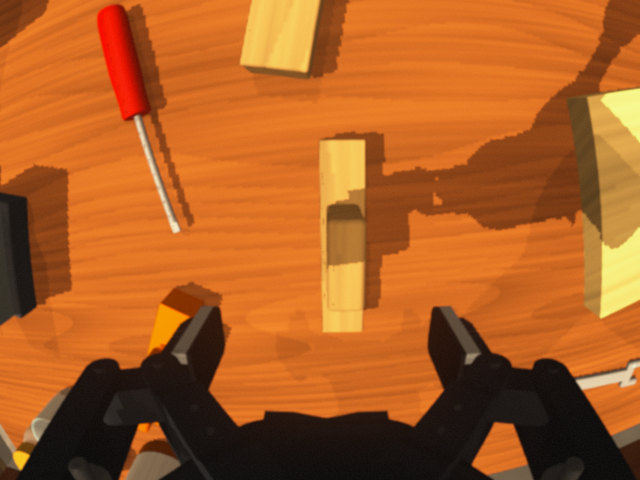

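Wrist view: the grip is centred at about column 346, against the finger midline at 326. So I overshot y by 11 mm, which matches the pose. Correcting and descending.

Request:
{"fn": "send_rows", "kwargs": {
  "rows": [
    [[0, 0.6, 0], [0, -0.005, 0.01]],
    [[0, 0.5, 0], [0, 0, 0]],
    [[0, 0, -1.5], [0, 0, 0]],
    [[0, 0, -1.5], [0, 0, 0]],
    [[0, 0, -1], [0, 0, 0]],
    [[0, 0, -0.5], [0, 0, 0]],
    [[0, 0, 0], [0, 0, 0]],
    [[0, 0, 0], [0, 0, 0]]
  ]
}}

```text
t: 3.4
ee_pos: [0.6109, -0.2939, 0.0914]
tool_rot: [-0.383, 1.561, -0.463]
wrist_force: [0.4, -0.2, -0.8]
width: 0.995
```

```bash
python3 - <<'E'
from h import *
s=st()
im=save('wrist','w3.png')
E
```

```text
t 3.4 p [ 0.6109 -0.2939  0.0914] yaw 1.491 ax [ 0.0091 -0.0045 -0.9999] F [ 0.4 -0.2 -0.8] w 0.995
```

View pics/w3.png

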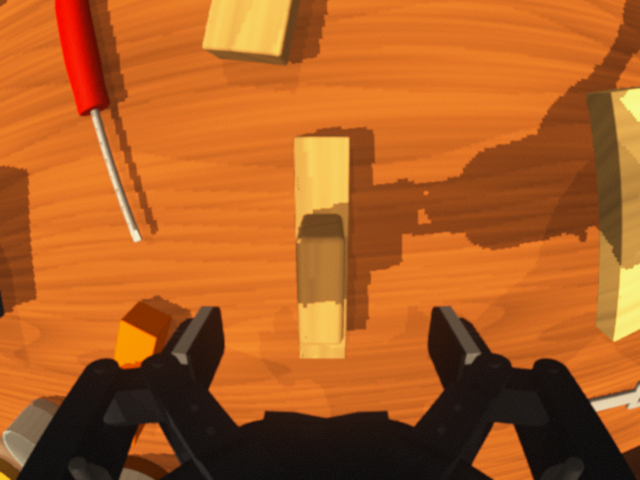

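Grip centre is at column 321 against 326, within 3 mm. Descending to the grasp height.

Request:
{"fn": "send_rows", "kwargs": {
  "rows": [
    [[-0.1, -0.2, 0], [0.004, 0.006, 0]],
    [[-0.1, 0, -1.0], [0, 0, 0]],
    [[0, 0, -1.5], [0, 0, 0]],
    [[0, 0, -1.2], [0, 0, 0]],
    [[0, 0, -0.8], [0, 0, 0]],
    [[0, 0, -0.5], [0, 0, 0]],
    [[0, 0, 0], [0, 0, 0]],
    [[0, 0, 0], [0, 0, 0]]
  ]
}}

```text
t: 4.25
ee_pos: [0.6083, -0.2962, 0.0365]
tool_rot: [0.18, 1.569, 0.099]
wrist_force: [-0.9, 0.5, -1.1]
width: 0.995
```

```bash
python3 - <<'E'
from h import *
s=st()
E
```

```text
t 4.25 p [ 0.6083 -0.2962  0.0365] yaw 1.4905 ax [ 1.9e-03  2.0e-04 -1.0e+00] F [-0.9  0.5 -1.1] w 0.995
```

Request:
{"fn": "send_rows", "kwargs": {
  "rows": [
    [[0, 0, 0.4], [0, 0, 0]],
    [[0, 0, 0], [0, 0, 0]],
    [[0, 0, 0], [0, 0, 0]],
    [[0, 0, 0], [0, 0, 0]],
    [[0, 0, 0], [0, 0, 0]],
    [[0, 0, 0], [0, 0, 0]],
    [[0, 0, 0], [0, 0, 0]],
    [[0, 0, 0], [0, 0, 0]]
  ],
  "jaw": 0,
  "squeeze": 60
}}

```text
t: 5.05
ee_pos: [0.6092, -0.2966, 0.0429]
tool_rot: [-0.246, 1.566, -0.326]
wrist_force: [-0.2, -0.6, 0.6]
width: 0.255
```

```bash
python3 - <<'E'
from h import *
s=st()
E
```

```text
t 5.05 p [ 0.6092 -0.2966  0.0429] yaw 1.4907 ax [ 0.0049 -0.0016 -1.    ] F [-0.2 -0.6  0.6] w 0.255
```

The grip is held at 21.7 mm opening. Lifting.

Request:
{"fn": "send_rows", "kwargs": {
  "rows": [
    [[0, 0, 0.5], [0, 0, 0]],
    [[0, 0, 1.5], [0, 0, 0]],
    [[0, 0, 2], [0, 0, 0]],
    [[0, 0, 2], [0, 0, 0]],
    [[0, 0, 1.5], [0, 0, 0]],
    [[0, 0, 0.5], [0, 0, 0]],
    [[0, 0, 0], [0, 0, 0]],
    [[0, 0, 0], [0, 0, 0]]
  ]
}}

```text
t: 5.85
ee_pos: [0.6084, -0.2962, 0.1296]
tool_rot: [-0.235, 1.566, -0.315]
wrist_force: [-0.2, 0.4, -1.6]
width: 0.25
```

```bash
python3 - <<'E'
from h import *
s=st()
save('wrist','w4.png');save('side','d4.png')
E
```

```text
t 5.85 p [ 0.6084 -0.2962  0.1296] yaw 1.4906 ax [ 0.0044 -0.0014 -1.    ] F [-0.2  0.4 -1.6] w 0.25
```

View pics/w4.png

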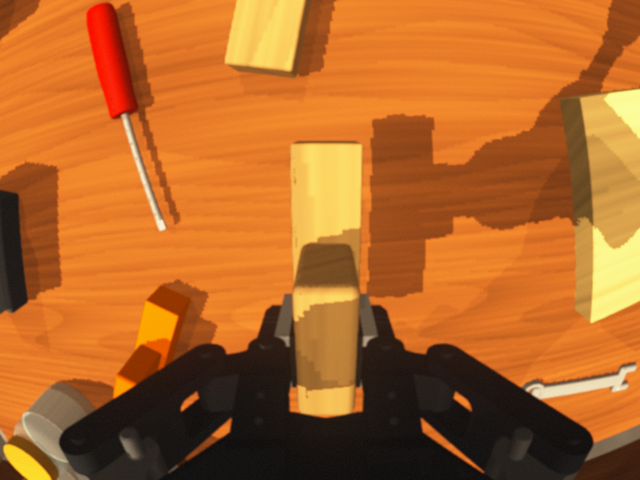

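View pics/d4.png

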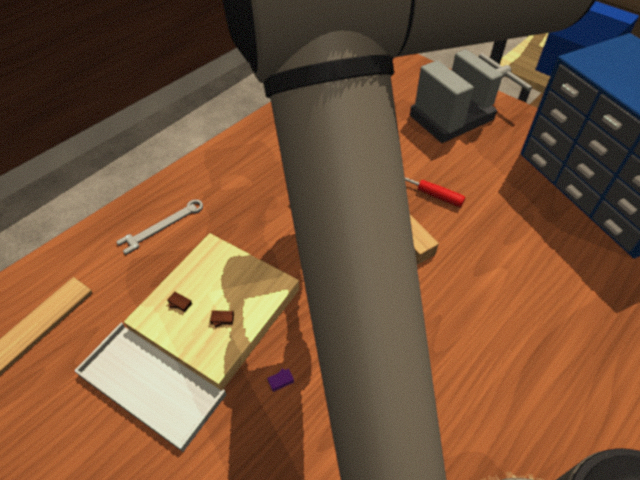

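Wrist view: the scraper hangs level and square between the pads (blade top around (326,145)). The side view is mostly blocked by the arm, and both chips are still in place. Moving over the board.

Request:
{"fn": "send_rows", "kwargs": {
  "rows": [
    [[-0.1, 2.5, 0], [0, 0, 0.04]],
    [[-0.1, 4.5, 0], [0, 0, 0.06]],
    [[-0.1, 4.5, 0], [0, 0, 0.06]],
    [[-0.1, 4.5, 0], [0, 0, 0.06]],
    [[-0.1, 4.5, 0], [0, 0, 0.04]],
    [[0, 3.5, 0], [0, 0, 0.02]],
    [[0, 2, 0], [0, 0, 0]],
    [[0, 0.3, 0], [0, 0, 0]]
  ]
}}

```text
t: 6.75
ee_pos: [0.5974, -0.0248, 0.1211]
tool_rot: [2.575, 1.563, 2.782]
wrist_force: [-0.0, -0.5, -2.3]
width: 0.248
```

```bash
python3 - <<'E'
from h import *
s=st()
save('wrist','w5.png')
E
```

```text
t 6.75 p [ 0.5974 -0.0248  0.1211] yaw 1.778 ax [-0.0076  0.0029 -1.    ] F [-0.  -0.5 -2.3] w 0.248
```

View pics/w5.png

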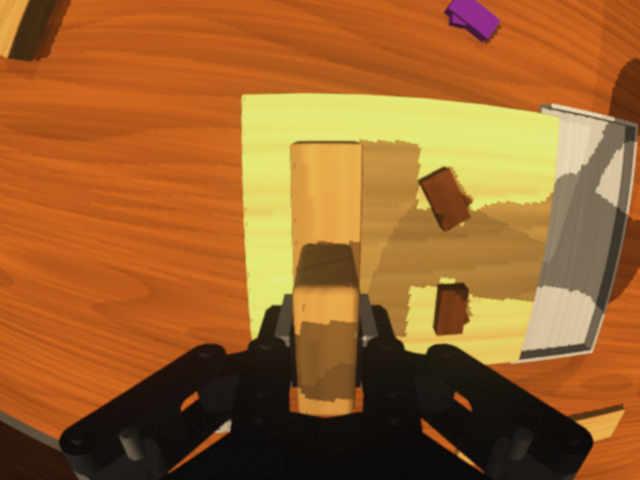

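Wrist view: the blade is over the -y part of the board and parallel to its edge. Chip a is at (445,198) and chip b at (451,308). Measuring again from here.

```bash
python3 - <<'E'
from h import *
s=dict(ee_pos=[0.5974,-0.0248,0.1211],tool_rot=sense()['tool_rot'])
ya=.2
R=np.array([[np.cos(ya),np.sin(ya)],[-np.sin(ya),np.cos(ya)]])
c=np.array([.5886,.0303])
for nm,L,z in [('board',[(242,95),(560,115),(250,335),(519,360)],.03),('a',[(447,167),(419,180),(470,207),(446,230)],.042),('b',[(436,283),(465,284),(466,332),(436,335)],.042)]:
  for u,v in L:
    w=wonz(u,v,z,s);print(nm,(u,v),w[:2].round(4),'bf',(R@(w[:2]-c)).round(4))
# blade top end
w=[wonz(u,v,.1211-.0429+.032,s) for u,v in[(291,142),(362,143)]];print(np.round(w,4)); d=w[1]-w[0];print('tool-y like yaw',np.arctan2(d[1],d[0]),np.linalg.norm(d))
print('tcp bf',R@(np.array(s['ee_pos'][:2])-c))
E
```

```text
board (242, 95) [ 0.5093 -0.097 ] bf [-0.103 -0.109]
board (560, 115) [0.466 0.119] bf [-0.1025  0.1113]
board (250, 335) [ 0.675 -0.066] bf [ 0.0656 -0.1115]
board (519, 360) [0.6626 0.1573] bf [0.0977 0.1098]
a (447, 167) [0.5267 0.0372] bf [-0.0593  0.0191]
a (419, 180) [0.5389 0.0215] bf [-0.0505  0.0012]
a (470, 207) [0.5476 0.0597] bf [-0.0344  0.0369]
a (446, 230) [0.5659 0.0477] bf [-0.0188  0.0216]
b (436, 283) [0.6027 0.052 ] bf [0.0181 0.0185]
b (465, 284) [0.5996 0.0733] bf [0.0193 0.04  ]
b (466, 332) [0.636 0.088] bf [0.058  0.0472]
b (436, 335) [0.6418 0.0654] bf [0.0591 0.0238]
[[ 0.5301 -0.054   0.1102]
 [ 0.5245 -0.0252  0.1102]]
tool-y like yaw 1.7628681518332772 0.029289059662774446
tcp bf [-0.00232209 -0.05574996]
```

Request:
{"fn": "send_rows", "kwargs": {
  "rows": [
    [[0.3, 0.05, 0], [-0.003, -0.006, 0]],
    [[0, 0, -1], [0, 0, 0]],
    [[0, 0, -1.2], [0, 0, 0]],
    [[0, 0, -1], [0, 0, 0]],
    [[0, 0, -0.7], [0, 0, 0]],
    [[0, 0, -0.3], [0, 0, 0]],
    [[0, 0, 0], [0, 0, 0]],
    [[0, 0, 0], [0, 0, 0]]
  ]
}}

```text
t: 7.6
ee_pos: [0.6003, -0.0303, 0.0736]
tool_rot: [-3.051, 1.567, -2.851]
wrist_force: [-0.4, -0.1, -2.1]
width: 0.252
```

```bash
python3 - <<'E'
from h import *
s=st()
E
```

```text
t 7.6 p [ 0.6003 -0.0303  0.0736] yaw 1.7715 ax [-0.0034 -0.001  -1.    ] F [-0.4 -0.1 -2.1] w 0.252
```

Nearly touching (no contact force yet). Stepping down gently.

Request:
{"fn": "send_rows", "kwargs": {
  "rows": [
    [[0, 0, -0.1], [0, 0, 0]],
    [[0, 0, 0], [0, 0, 0]],
    [[0, 0, -0.1], [0, 0, 0]],
    [[0, 0, 0], [0, 0, 0]],
    [[0, 0, 0], [0, 0, 0]],
    [[0, 0, 0], [0, 0, 0]],
    [[0, 0, 0], [0, 0, 0]],
    [[0, 0, 0], [0, 0, 0]]
  ]
}}

```text
t: 8.4
ee_pos: [0.6009, -0.0305, 0.0733]
tool_rot: [-2.249, 1.568, -2.048]
wrist_force: [-1.0, -0.2, 0.7]
width: 0.253
```

```bash
python3 - <<'E'
from h import *
s=st();save('wrist','w6.png')
E
```

```text
t 8.4 p [ 0.6009 -0.0305  0.0733] yaw 1.7719 ax [-0.0011 -0.0021 -1.    ] F [-1.  -0.2  0.7] w 0.253
```

View pics/w6.png

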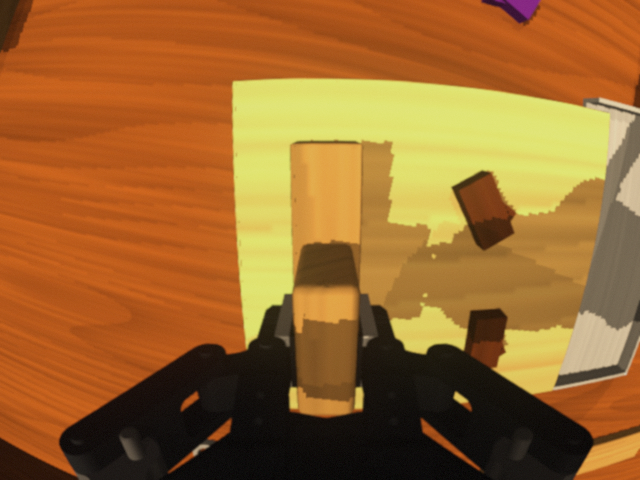

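The load is off the wrist (Fz +0.7 N), so the scraper stands on the board. Starting the wipe along the board's +y, world direction (-0.2, 0.98).

Request:
{"fn": "send_rows", "kwargs": {
  "rows": [
    [[-0.12, 0.6, 0], [0, 0, 0]],
    [[-0.24, 1.18, 0], [0, 0, 0]],
    [[-0.24, 1.18, 0], [0, 0, 0]],
    [[-0.24, 1.18, 0], [0, 0, 0]],
    [[-0.2, 1.0, 0], [0, 0, 0]],
    [[-0.16, 0.8, 0], [0, 0, 0]],
    [[-0.1, 0.5, 0], [0, 0, 0]],
    [[0, 0, 0], [0, 0, 0]]
  ]
}}

```text
t: 9.25
ee_pos: [0.5868, 0.0409, 0.0732]
tool_rot: [-1.68, 1.568, -1.478]
wrist_force: [-0.0, -0.2, -0.5]
width: 0.25
```

```bash
cat >> h.py <<'E'
def bf(p,ya=.2):
    R=np.array([[np.cos(ya),np.sin(ya)],[-np.sin(ya),np.cos(ya)]]); return (R@(np.array(p[:2])-[.5886,.0303])).round(4)
E
python3 - <<'E'
from h import *
s=st();print(bf(s['ee_pos']));save('wrist','w7.png')
E
```

```text
t 9.25 p [0.5868 0.0409 0.0732] yaw 1.7736 ax [ 2.0e-04 -2.3e-03 -1.0e+00] F [-0.  -0.2 -0.5] w 0.25
[0.0004 0.0107]
```

View pics/w7.png

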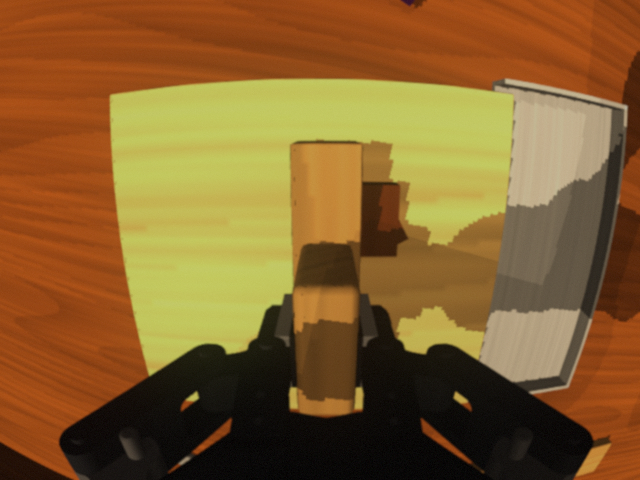

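Chip a is turned flush against the blade face at (382,219). Chip b is hidden under the finger link. Continuing the wipe.

Request:
{"fn": "send_rows", "kwargs": {
  "rows": [
    [[-0.12, 0.6, 0], [0, 0, 0]],
    [[-0.24, 1.18, 0], [0, 0, 0]],
    [[-0.24, 1.18, 0], [0, 0, 0]],
    [[-0.24, 1.18, 0], [0, 0, 0]],
    [[-0.2, 1.0, 0], [0, 0, 0]],
    [[-0.16, 0.8, 0], [0, 0, 0]],
    [[-0.1, 0.5, 0], [0, 0, 0]],
    [[0, 0, 0], [0, 0, 0]]
  ]
}}

```text
t: 10.1
ee_pos: [0.5726, 0.1104, 0.0732]
tool_rot: [-1.655, 1.568, -1.453]
wrist_force: [-0.4, -0.5, -0.2]
width: 0.251
```

```bash
python3 - <<'E'
from h import *
s=st();print(bf(s['ee_pos']));save('wrist','w8.png');save('side','d8.png')
E
```

```text
t 10.1 p [0.5726 0.1104 0.0732] yaw 1.7728 ax [ 3.0e-04 -2.4e-03 -1.0e+00] F [-0.4 -0.5 -0.2] w 0.251
[0.0002 0.0816]
```

View pics/w8.png

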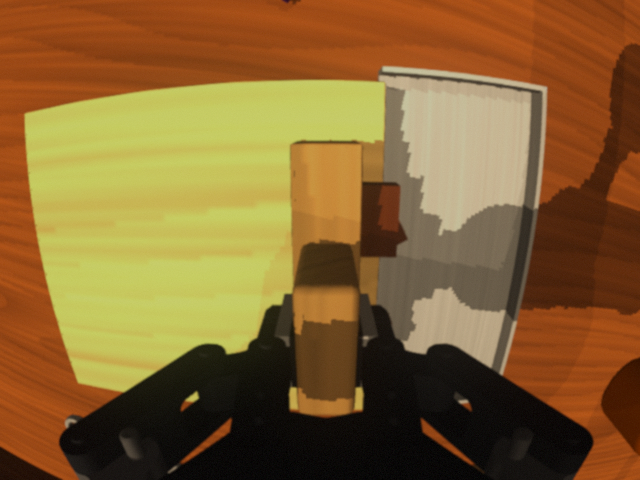

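View pics/d8.png

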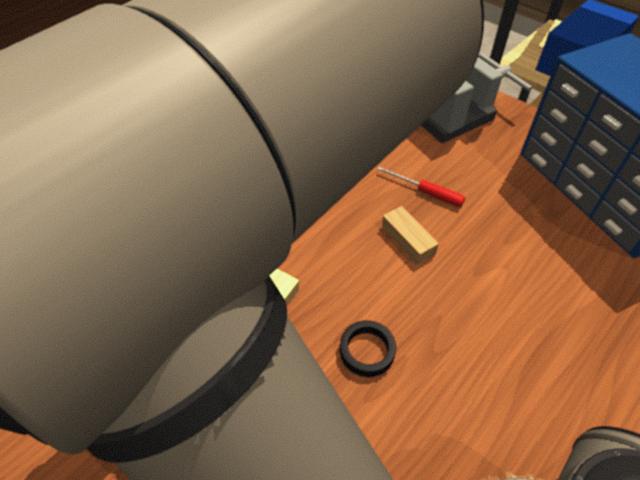

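Chip a overhangs the board edge (column 385 in the wrist view). Pushing another 3.5 cm.

Request:
{"fn": "send_rows", "kwargs": {
  "rows": [
    [[-0.1, 0.6, 0], [0, 0, 0]],
    [[-0.2, 1.0, 0], [0, 0, 0]],
    [[-0.2, 1.0, 0], [0, 0, 0]],
    [[-0.14, 0.7, 0], [0, 0, 0]],
    [[-0.06, 0.3, 0], [0, 0, 0]],
    [[0, 0, 0], [0, 0, 0]],
    [[0, 0, 0], [0, 0, 0]],
    [[0, 0, 0], [0, 0, 0]]
  ]
}}

```text
t: 11.0
ee_pos: [0.5653, 0.1482, 0.0731]
tool_rot: [-1.611, 1.568, -1.41]
wrist_force: [-0.3, 0.0, -0.0]
width: 0.253
```

```bash
python3 - <<'E'
from h import *
s=st();print(bf(s['ee_pos']));save('wrist','w9.png')
E
```

```text
t 11.0 p [0.5653 0.1482 0.0731] yaw 1.7713 ax [ 4.0e-04 -2.6e-03 -1.0e+00] F [-0.3  0.  -0. ] w 0.253
[0.0006 0.1201]
```

View pics/w9.png

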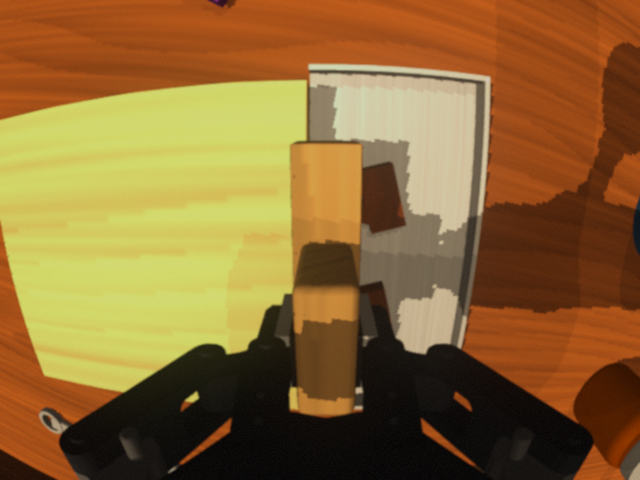

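Both chips now lie in the tray, at (382,195) and (375,292). Pulling the scraper back onto the board.

Request:
{"fn": "send_rows", "kwargs": {
  "rows": [
    [[0.1, -0.5, 0.1], [0, 0, 0]],
    [[0.3, -1.6, 0], [0, 0, 0]],
    [[0.4, -2, 0], [0, 0, 0]],
    [[0.4, -2, 0], [0, 0, 0]],
    [[0.4, -2, 0], [0, 0, 0]],
    [[0.3, -1.5, 0], [0, 0, 0]],
    [[0.2, -0.8, 0], [0, 0, 0]],
    [[0, 0, 0], [0, 0, 0]]
  ]
}}

```text
t: 11.85
ee_pos: [0.5867, 0.0332, 0.0734]
tool_rot: [-2.261, 1.567, -2.063]
wrist_force: [0.3, 0.0, -0.4]
width: 0.246
```

```bash
python3 - <<'E'
from h import *
s=st();print(bf(s['ee_pos']));save('wrist','w10.png')
E
```

```text
t 11.85 p [0.5867 0.0332 0.0734] yaw 1.7687 ax [-0.0018 -0.0033 -1.    ] F [ 0.3  0.  -0.4] w 0.246
[-0.0013  0.0032]
```

View pics/w10.png

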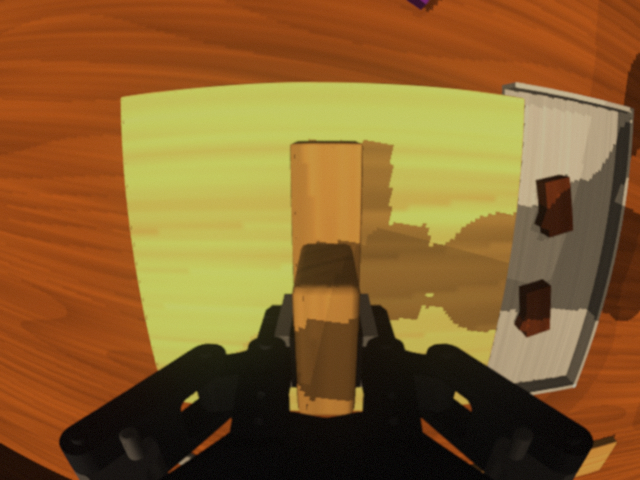

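Both chips lie flat in the tray, at (554,206) and (533,309), and the board is clear. The scraper is at the middle of the board and in contact, so I'm opening the jaws.

Request:
{"fn": "send_rows", "kwargs": {
  "rows": [
    [[0, 0, -0.05], [0, 0, 0]],
    [[0, 0, 0], [0, 0, 0]],
    [[0, 0, 0], [0, 0, 0]],
    [[0, 0, 0], [0, 0, 0]],
    [[0, 0, 0], [0, 0, 0]],
    [[0, 0, 0], [0, 0, 0]],
    [[0, 0, 0], [0, 0, 0]],
    [[0, 0, 0], [0, 0, 0]]
  ],
  "jaw": 8.5
}}

```text
t: 12.7
ee_pos: [0.5863, 0.037, 0.0734]
tool_rot: [-2.244, 1.568, -2.041]
wrist_force: [-1.3, 0.6, -0.6]
width: 0.993
```

Request:
{"fn": "send_rows", "kwargs": {
  "rows": [
    [[0, 0, 0.5], [0, 0, 0]],
    [[0, 0, 1.5], [0, 0, 0]],
    [[0, 0, 2], [0, 0, 0]],
    [[0, 0, 3], [0, 0, 0]],
    [[0, 0, 3], [0, 0, 0]],
    [[0, 0, 3], [0, 0, 0]],
    [[0, 0, 1], [0, 0, 0]],
    [[0, 0, 0], [0, 0, 0]]
  ]
}}

```text
t: 13.5
ee_pos: [0.5846, 0.0367, 0.2195]
tool_rot: [-2.631, 1.566, -2.429]
wrist_force: [-0.4, -0.2, -1.2]
width: 0.997
```

```bash
python3 - <<'E'
from h import *
s=st();save('wrist','w11.png');save('scene','s11.png')
E
```

```text
t 13.5 p [0.5846 0.0367 0.2195] yaw 1.7727 ax [-0.0033 -0.0028 -1.    ] F [-0.4 -0.2 -1.2] w 0.997
```

View pics/w11.png

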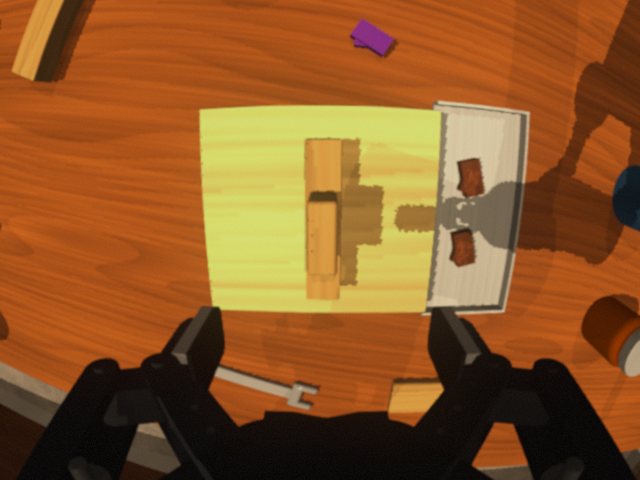

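View pics/s11.png

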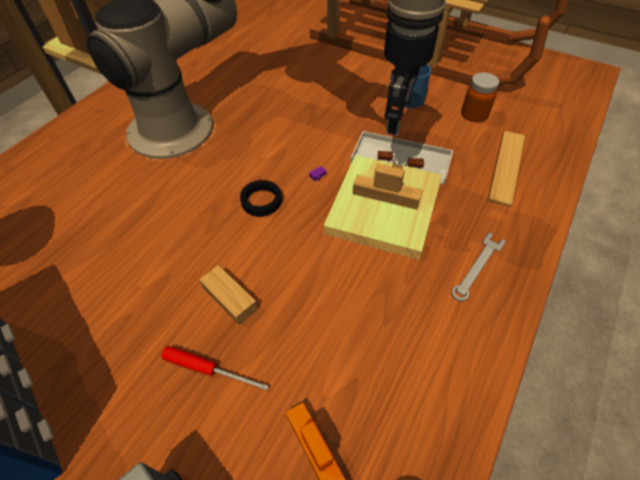

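Both views show the scraper upright mid-board and both chips in the tray, at (470,177) and (462,247) in the wrist view. One number check, then I'll hand in.

```bash
python3 - <<'E'
from h import *
s=sense()
for n,u,v,z in[('a',470,177,.016),('b',462,247,.016),('grip top',322,238,.11)]: print(n,bf(wonz(u,v,z,s)))
print(tri('scene',(389,172),'scene',(389,172))[1]) if 0 else None
print(np.abs(s['qvel']).max()); print(hand_in())
E
```

```text
a [-0.041   0.1479]
b [0.0308 0.1459]
grip top [-0.0058  0.0041]
0.02268487859439158
the job is handed in; nothing more can be done
None
```

I wiped both chips off the board into the catch tray with one stroke of the scraper. I then pulled it back to the middle of the board and released it standing. The job was handed in at about 13.6 s of the 48 s allowed; no verdict is reported.

- **Chips:** in my last wrist picture they lie in the tray at board-frame (-0.041, 0.148) and (0.031, 0.146). Their heights are not measured: I took z as the tray floor.
- **Scraper:** it stands upright at about (-0.006, 0.004) in the board frame, with the gripper open and the TCP at 0.22 m. The scene view also shows it standing. I did not measure its final height or tilt.
- **Contact:** nothing in the pictures or wrist forces showed the gripper touching a chip. During the wipe, though, chip b was hidden under the finger link in the wrist view.
- **Disagreements:** triangulated heights came out 3–6 mm below the text's values, most likely calibration bias. I used the text's heights for casting rays. The board and blade sizes matched the text within about 3 mm.

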